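Sweep round blanks through the gate of a sorting tray

TASK

Push the three round copper blanks across the tray with the fingertips, one at a time, through the gap in the fence so that each drops into the slot behind it; have only one blank at the gap at any moment. Do not pick any of them up: they stay on the tray floor until they drop. Leave the square blank, the standing punch and everything else on the bench where they are.

Things in the scene. Friction and masses are not known exactly. Their poses are not given: they have to be found in the camera images.
- tray: Fixed wooden sorting tray with a pale floor on the bench top (z = 0). Origin on the bench under point tray_gate. Own +x points from the tray floor through the gap into the slot, +y along the fence, z up. Flat floor 60 mm above the bench, from x = -152 mm to the fence at x = 0, and y = -160 to +160 mm; rims 8 mm high on the near side and both ends.
- tray_gate (a point): Middle of the gap in the fence, at floor height, on the floor's edge; axes as the tray's. The thin metal fence (x = 0 to 4 mm) stands 12 mm above the floor across the whole width except for this gap, y = -21 to +21 mm. In the gap the floor ends sharply at x = 0; a blank tips over and falls in by itself once its centre is a few mm past it.
- tray_slot (a point): Middle of the slot's floor, behind the gap: an open pocket, tray x = 0 to 58 mm in line with the gap (4 to 58 mm behind the fence), y = -60 to +60 mm, with a sloping metal floor: 43 mm below the tray floor in the middle, falling 1 in 5 towards -y so that blanks standing on edge roll aside. Axes as the tray's.
- blank_a: One of three identical round copper blanks: plain flat discs 32 mm across, 6 mm thick, about 43 g, lying flat on the tray floor (centre 63 mm above the bench). Origin at the disc's centre, half-way up; own z up.
- blank_b: One of three identical round copper blanks: plain flat discs 32 mm across, 6 mm thick, about 43 g, lying flat on the tray floor (centre 63 mm above the bench). Origin at the disc's centre, half-way up; own z up.
- blank_c: One of three identical round copper blanks: plain flat discs 32 mm across, 6 mm thick, about 43 g, lying flat on the tray floor (centre 63 mm above the bench). Origin at the disc's centre, half-way up; own z up.
- square_blank: Square copper blank 26 x 26 x 6 mm lying flat and loose on the tray floor near one end of the fence; origin at its centre. Not to be moved.
- punch: Steel punch standing upright and loose on the tray floor near the other end of the fence: round, 18 mm across, 46 mm tall; origin at the centre of its foot. Not to be moved or tipped.
- mallet: Loose wooden mallet lying on the bench beside the tray: head a cylinder 42 mm across, 85 mm long, lying along own y, handle 190 mm long towards own -x. Origin on the bench under the head's centre. Bystander.
- flux: White plastic bottle, 42 mm across, 85 mm tall, standing loose on the bench; origin at the centre of its foot. Bystander.
- dish: Round steel dish, 90 mm across, 30 mm high, loose on the bench; origin under its centre. Bystander.
- bench_block: Square steel bench block 80 x 80 x 22 mm, loose on the bench; origin under its centre. Bystander.
- bracelet: Brass bracelet ring, 68 mm across, 14 mm high, lying loose on the bench; origin under its centre. Bystander.

How it is judged:
By the outcome, as a careful person would: the job done as asked, in the order asked, and still so for the second after the job is handed in, with the robot touching nothing.
It also fails if it takes over 69 s, if anything falls off the work surface, if the arm or the gripper's body presses on something with over 40 N, if the wrist force passes 120 N, or if a joint passes its speed limit or range.

ROBOT

A 6-joint arm with a two-finger parallel gripper is mounted at the origin on the work surface. World frame = base frame: x ahead of the robot, y to its left, z up, the work surface at z = 0. Lengths are in m, angles in degrees, forces in N, time in s.
With the tool pointing down it reaches from about 0.375 to 0.9 m from the base axis. Payload 3.1 kg.
Tool frame: the origin (TCP) lies where the fingers leave the gripper's body, on its centre line; the fingertips stand 70 mm ahead of it and the grasp point (between the pads) lies 51 mm ahead of it; z points along the fingers, y is the line along which they close (so a half turn about z gives the same grasp; the last joint's range is limited). The gripper opens to 87 mm and grips with 3 to 60 N. Pads are 19 mm wide; open, the fingers measure 117 mm over their backs; the gripper's body (75 mm by 190 mm) begins 51 mm behind the grasp point.
Start: joints at [-81.732, 30.224, 82.088, -0, 67.689, -10.227], TCP at [0.198, -0.593, 0.292] pointing down, gripper open.
Joint ranges: [-176.69, 176.69], [-43.24, 126.21], [12.49, 139.97], [-82, 262], [0, 151.66], [-163.58, 163.58]. Speed limits (degrees/s): [159.86, 159.86, 180, 180, 180, 180].

INTERFACE

Orientations are given as a 3x3 rotation matrix whose columns are the frame's x, y, z axes.
In Python, from rig import readout, capture, calibration, bot, look_for gives the robot as it stands. The module is installed in compiled form; this text tells all that it offers.
- The arm moves only by the shell command python3 -m pendant 'ROWS'. ROWS is JSON, a list of rows, each a list of 7 numbers: the shift along the tool's x, y, z normalised to -1 to 1, where 1 is 200 mm, then the turn, a rotation vector about the tool's x, y, z normalised to -1 to 1, where 1 is 180 degrees, then the closure, from -1 (fully open) to 1 (shut). In form: [[dx, dy, dz, ax, ay, az, grip], ...]. A call has 1 to 8 rows; each row is the pose to reach, as a shift and turn from the pose commanded when the call began, along the tool's axes at that moment, turning the shorter way round; what a row does not reach only later rows make up. A row lasts 1/10 s, in which the tool goes at most 50 mm and 8.59 degrees, less where a joint would pass 70% of its speed; a pose out of reach is approached as far as the arm can. A call with a number of a shift or a turn outside -1 to 1 is refused whole. A call with a gripper value outside its range is refused whole. The fingers move at their own pace and stop on an object; the grip force is fixed at half the most. Time passes only in rows, so rows that repeat a pose let the fingers close. It gives the time, the measured TCP pose, the force, the opening and the grip force at its end, in the units of the state.
- readout.read_state(): the state, without advancing time (a new reading comes with each control period).
- capture(name): name is "scene" or "top"; returns (picture, depth): 400x640x3 uint8, red, green, blue; 400x640 float32, m along the optical axis (not along the pixel's ray), 0 where there is no reading.
- calibration(name): a dict with "mtx" (3x3 intrinsics, pixels), "T" (4x4, takes a point from camera to world coordinates). Camera axes: x right, y down, z forward; pixel columns grow to the right and rows downward; lengths in m; the calibration is good to about 2 mm. A picture is of the moment at which its call begins. calibration takes no time and is no camera call.
- bot.hand_in(): hands the job in; it is judged then, once.
Trained networks look in the newest picture that a camera, given by its name, has taken for a name from the list of things; names that differ only in an ending like _2 or _b are one class to them, and where a whole thing is asked for, a point or a joint stands for the part that bears it (a point fixed in the world has none). Each returns a list of dicts, best first, with "conf" (0 to 1); they miss things now and then, are a little off and sometimes report something else, mostly with a low value. They report only what shows in the picture. A call takes as long as a camera call.
- look_for(thing, camera): "extent" ([left, top, right, bottom] in pixels, round what is visible of it).
The state is a dict: "time_s": time; "joint_positions": joint angles; "qvel": joint speeds; "tau": joint torques, N m; "position": TCP position; "tcp_rot": TCP orientation; "force": force on the tool from outside, world axes, zero at the start; "moment": the same for the moment, N m; "opening": opening from 0.0 (shut) to 1.0 (fully open); "grasp_force": force on a finger pad.
Only numpy, scipy, OpenCV 4.12 (cv2) and the standard library are available. Lean on these libraries where they do the work, as an engineer would, in place of code of your own. Each camera call takes 0.05 s, during which the arm holds its last target. There are 200 camera calls.

## Working session

There is one attempt and no reset: what is moved stays moved. The work goes in short steps, Python scripts to look and compute and a shell command to move; the robot and the scene stay as the last step left them, time stands still between calls to the robot, and variables do not carry over. Pictures are saved under pics/ and viewed, at most 10 in all, crops included, and the job is handed in when it is done.

```bash
mkdir -p pics; cat > h.py <<'E'
import numpy as np, cv2
from rig import readout, capture, calibration, bot, look_for
def snap(cam,name=None):
    p,d=capture(cam)
    if name: cv2.imwrite(f'pics/{name}.png',p[:,:,::-1])
    return p,d
def onplane(cam,u,v,z):
    c=calibration(cam);K=c['mtx'];T=c['T']
    r=T[:3,:3]@np.linalg.solve(K,[u,v,1.]);o=T[:3,3]
    return o+r*(z-o[2])/r[2]
def pt(cam,d,u,v):
    c=calibration(cam);z=d[int(v),int(u)]
    return (c['T']@np.r_[np.linalg.solve(c['mtx'],[u,v,1.])*z,1])[:3]
E
python3 - <<'E'
from h import *
s=readout.read_state();print(s['time_s'],s['position'],np.round(s['tcp_rot'],3).tolist(),s['opening'])
for c in('top','scene'):
    p,d=snap(c,c+'1'); print(c,np.round(calibration(c)['T'],3).tolist(),calibration(c)['mtx'].tolist())
    for t in ('blank_a','square_blank','punch','tray','tray_gate','mallet','flux'):
        for r in look_for(t,c)[:4]:
            e=r['extent'];u,v=(e[0]+e[2])/2,(e[1]+e[3])/2
            print(c,t,round(r['conf'],2),np.round(e).tolist(),np.round(pt(c,d,u,v),3),np.round(onplane(c,u,v,.066),4))
E
```

```text
0.0 [ 0.1981869  -0.59213349  0.29126271] [[0.948, 0.317, -0.0], [0.317, -0.948, 0.002], [0.0, -0.002, -1.0]] 0.9987770640897604
top [[-0.006, -0.98, 0.198, 0.309], [-1.0, 0.005, -0.004, -0.007], [0.003, -0.198, -0.98, 1.07], [0.0, 0.0, 0.0, 1.0]] [[371.0056959033754, 0.0, 317.669527683187], [0.0, 371.0056959033754, 201.6666065884093], [0.0, 0.0, 1.0]]
top blank_a 0.57 [282.0, 178.0, 296.0, 190.0] [0.564 0.069 0.062] [0.5629 0.0684 0.066 ]
top blank_a 0.57 [310.0, 183.0, 320.0, 190.0] [ 0.555 -0.004  0.064] [ 0.5547 -0.0044  0.066 ]
top blank_a 0.53 [344.0, 178.0, 351.0, 189.0] [ 0.563 -0.093  0.062] [ 0.5622 -0.0929  0.066 ]
top square_blank 0.38 [275.0, 160.0, 284.0, 172.0] [0.616 0.097 0.066] [0.6158 0.0973 0.066 ]
top punch 0.53 [274.0, 161.0, 282.0, 170.0] [0.617 0.1   0.066] [0.6168 0.1002 0.066 ]
top punch 0.36 [355.0, 160.0, 363.0, 173.0] [ 0.599 -0.122  0.107] [ 0.6114 -0.127   0.066 ]
top tray 0.87 [253.0, 130.0, 379.0, 220.0] [ 0.59  -0.007  0.059] [ 0.5882 -0.0072  0.066 ]
top tray_gate 0.58 [256.0, 132.0, 378.0, 220.0] [ 0.587 -0.009  0.061] [ 0.5852 -0.0091  0.066 ]
top
[... 647 characters left out ...]
0.628 0.088 0.06 ] [0.6307 0.0831 0.066 ]
scene punch 0.49 [311.0, 239.0, 320.0, 256.0] [ 0.611 -0.131  0.087] [ 0.5998 -0.1189  0.066 ]
scene tray 0.6 [262.0, 169.0, 416.0, 300.0] [ 0.615 -0.046  0.059] [ 0.619  -0.0505  0.066 ]
scene tray 0.46 [305.0, 229.0, 320.0, 242.0] [ 0.569 -0.094  0.065] [ 0.5699 -0.0945  0.066 ]
scene tray_gate 0.97 [264.0, 172.0, 419.0, 305.0] [ 0.629 -0.052  0.06 ] [ 0.6317 -0.0554  0.066 ]
scene mallet 0.81 [333.0, 111.0, 390.0, 143.0] [0.346 0.445 0.001] [0.3961 0.3658 0.066 ]
scene flux 0.65 [133.0, 304.0, 175.0, 342.0] [ 0.42  -0.479  0.002] [ 0.4642 -0.4852  0.066 ]
scene flux 0.59 [175.0, 342.0, 202.0, 376.0] [ 0.578 -0.485  0.058] [ 0.5819 -0.4855  0.066 ]
```

```bash
python3 - <<'E'
import cv2
a=cv2.imread('pics/top1.png')[120:230,240:395];cv2.imwrite('pics/top1c.png',cv2.resize(a,None,fx=5,fy=5,interpolation=cv2.INTER_CUBIC))
a=cv2.imread('pics/scene1.png')[165:310,255:425];cv2.imwrite('pics/scene1c.png',cv2.resize(a,None,fx=4,fy=4,interpolation=cv2.INTER_CUBIC))
E
```

```text
(no output)
```

View pics/top1c.png

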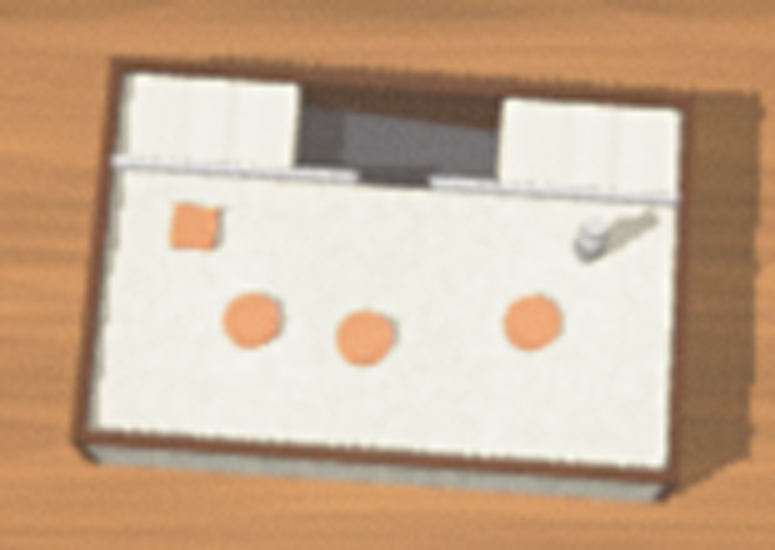

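View pics/scene1c.png

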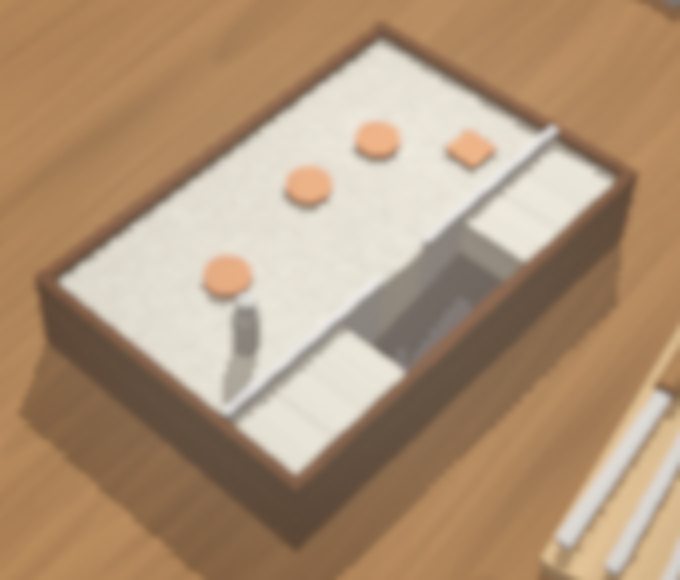

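View pics/top1.png

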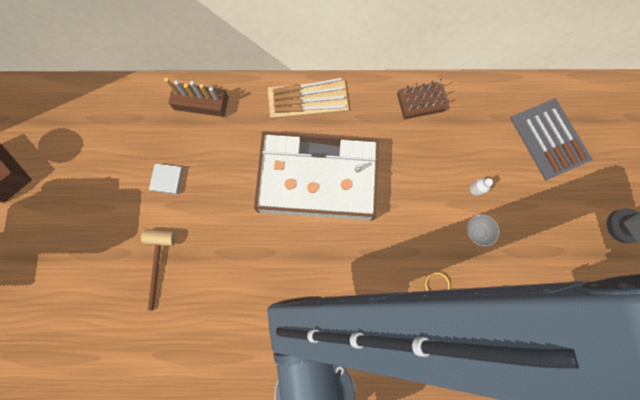

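The top view crop (5×) shows the round blanks at crop px (252,320), (365,337) and (532,322). The gap is between (358,177) and (430,183), the square at (195,227) and the punch foot near (590,250). In the scene view nothing is in the slot and the floor is clear around the gap. The full view shows the arm well clear of the tray, with other items on the bench.

```bash
cat >> h.py <<'E'
def coppers(cam,p):
    hsv=cv2.cvtColor(p,cv2.COLOR_RGB2HSV)
    x0,y0,x1,y1=(252,128,382,222) if cam=='top' else (255,165,425,310)
    m=np.zeros(p.shape[:2],np.uint8); h=hsv[y0:y1,x0:x1].astype(int)
    m[y0:y1,x0:x1]=((h[...,0]<14)&(h[...,1]>85)&(h[...,2]>185))
    n,l,st,ce=cv2.connectedComponentsWithStats(m)
    return [(int(st[i,4]),onplane(cam,*ce[i],.0655)[:2]) for i in range(1,n) if st[i,4]>20]
E
python3 - <<'E'
from h import *
for c in('top','scene'):
    p=cv2.imread(f'pics/{c}1.png')[:,:,::-1].copy()
    for a,w in coppers(c,p): print(c,a,np.round(w,4))
t=lambda x,y,z:onplane('top',240+(x+.5)/5-.5,120+(y+.5)/5-.5,z)
s=lambda x,y,z:onplane('scene',255+(x+.5)/4-.5,165+(y+.5)/4-.5,z)
for n,q in dict(fl=t(115,162,.072),fr=t(680,198,.072),gl=t(358,177,.072),gr=t(430,183,.072),punch=t(588,253,.06),fl2=s(555,130,.072),fr2=s(230,412,.072),sgl=s(425,246,.072),sgr=s(357,304,.072),spunch=s(243,347,.06),
 nl=t(97,432,.068),nr=t(668,470,.068)).items(): print(n,np.round(q,4))
E
```

```text
top 69 [0.6183 0.0996]
top 88 [0.5642 0.0665]
top 91 [ 0.5616 -0.0898]
top 88 [0.5534 0.0039]
scene 65 [0.5655 0.0653]
scene 57 [0.6199 0.098 ]
scene 73 [0.555 0.002]
scene 82 [ 0.5635 -0.0916]
fl [0.6547 0.144  0.072 ]
fr [ 0.6319 -0.174   0.072 ]
gl [0.6452 0.007  0.072 ]
gr [ 0.6414 -0.0335  0.072 ]
punch [ 0.6036 -0.1227  0.06  ]
fl2 [0.6575 0.1433 0.072 ]
fr2 [ 0.6344 -0.1717  0.072 ]
sgl [0.6489 0.0028 0.072 ]
sgr [ 0.6436 -0.0618  0.072 ]
spunch [ 0.6043 -0.1243  0.06  ]
nl [0.5005 0.1509 0.068 ]
nr [ 0.4776 -0.1623  0.068 ]
```

```bash
cat >> h.py <<'E'
from scipy.spatial.transform import Rotation as R
G=np.array([.6425,-.0143]);th=np.radians(-4.1)
A=np.array([[np.cos(th),-np.sin(th)],[np.sin(th),np.cos(th)]])
def tray(w): return np.round((A.T@(np.array(w)[:2]-G))*1000,1)
def plan(*ts):  # (tray x mm, tray y mm, tip height over floor mm, yaw deg rel tray)
    s=readout.read_state();Rm=np.array(s['tcp_rot']);p=np.array(s['position'])
    print('t',s['time_s'],'tray xy',tray(p),'tip h',round((p[2]-.13)*1000,1),'open',round(s['opening'],3),'F',np.round(s['force'],1))
    for x,y,h,yaw in ts:
        q=np.r_[G+A@(np.array([x,y])/1000),.13+h/1000]
        a=np.radians(yaw-4.1);c,s_=np.cos(a),np.sin(a)
        Rt=np.array([[c,s_,0],[s_,-c,0],[0,0,-1.]])
        print(np.round(Rm.T@(q-p)/.2,4).tolist(),np.round(R.from_matrix(Rm.T@Rt).as_rotvec()/np.pi,4).tolist())
E
python3 -c "
from h import *
plan((-125,11,60,0),(-125,11,2.5,0))"
```

```text
t 0.8 tray xy [-401.7 -608.7] tip h 162.3 open 1.005 F [-0.3 -0.1 -1.1]
[2.4679, -2.3292, 0.5112] [0.0, 0.0, 0.1255]
[2.4679, -2.3292, 0.7987] [0.0, 0.0, 0.1255]
```

```bash
P="python3 -m pendant"; 
python3 -m pendant '[[1,-0.94,0,0,0,0,0.63],[1,-0.94,0,0,0,0,0.63],[1,-0.94,0,0,0,0,0.63],[1,-0.94,0,0,0,0,0.63],[1,-0.94,0,0,0,0,0.63],[1,-0.94,0,0,0,0,0.63],[1,-0.94,0,0,0,0,0.63]]'
python3 -m pendant '[[1,-0.94,0.2,0,0,0.1255,0.63],[1,-0.94,0.2,0,0,0.1255,0.63],[1,-0.94,0.2,0,0,0.1255,0.63],[1,-0.94,0.2,0,0,0.1255,0.63],[1,-0.94,0.2,0,0,0.1255,0.63],[1,-0.94,0.2,0,0,0.1255,0.63],[1,-0.94,0.2,0,0,0.1255,0.63]]'
python3 -c "
from h import *
plan((-125,11,60,0),(-125,11,2.5,0))"
```

```text
time_s: 1.5
position: [0.3292, -0.3475, 0.2924]
tcp_rot: [[0.947, 0.321, -0.0], [0.321, -0.947, 0.002], [0.0, -0.002, -1.0]]
force: [0.3, -0.1, 0.5]
opening: 0.449
grasp_force: 0.0
time_s: 2.2
position: [0.4599, -0.1065, 0.2518]
tcp_rot: [[0.998, -0.066, 0.0], [-0.066, -0.998, 0.001], [0.0, -0.001, -1.0]]
force: [0.9, -0.0, -0.4]
opening: 0.185
grasp_force: 0.0
t 2.2 tray xy [-175.5 -105. ] tip h 121.8 open 0.185 F [ 0.9 -0.  -0.4]
[0.2558, -0.5784, 0.3093] [-0.0003, -0.0001, 0.0018]
[0.2557, -0.5782, 0.5968] [-0.0003, -0.0001, 0.0018]
```

```bash

python3 -m pendant '[[0.255,-0.578,0.25,0,0,0,0.63],[0.255,-0.578,0.25,0,0,0,0.63],[0.255,-0.578,0.25,0,0,0,0.63],[0.255,-0.578,0.54,0,0,0,0.63],[0.255,-0.578,0.54,0,0,0,0.63],[0.255,-0.578,0.54,0,0,0,0.63]]'
python3 - <<'E'
from h import *
plan((-125,11,2.5,0))
p,d=snap('scene','scene2')
a=p[165:310,255:425,::-1];cv2.imwrite('pics/scene2c.png',cv2.resize(a,None,fx=4,fy=4,interpolation=cv2.INTER_CUBIC))
E
```

```text
time_s: 2.8
position: [0.5166, 0.0012, 0.1429]
tcp_rot: [[0.997, -0.073, -0.005], [-0.073, -0.997, 0.001], [-0.005, -0.0, -1.0]]
force: [0.2, -0.9, 0.2]
opening: 0.186
grasp_force: 0.0
t 2.8 tray xy [-126.7    6.5] tip h 12.9 open 0.186 F [ 0.2 -0.9  0.2]
[0.0087, -0.0225, 0.0521] [-0.0001, 0.0014, -0.0004]
```

View pics/scene2c.png

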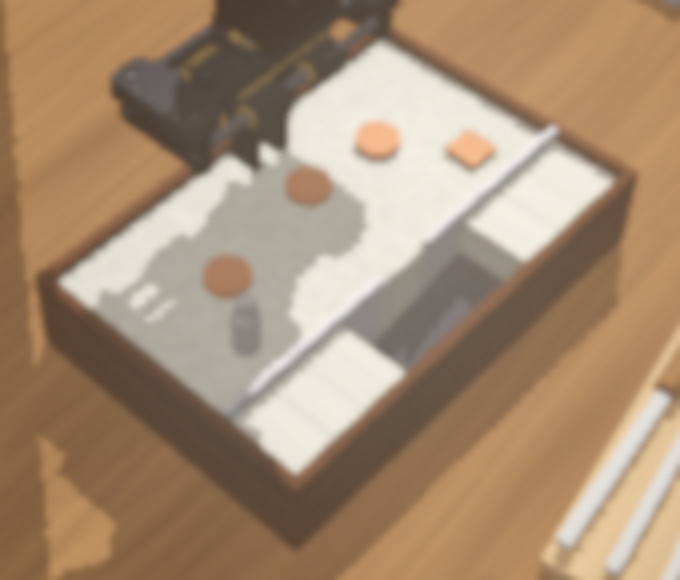

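Fingertips are at about crop (255,150), behind blank b at (308,185), with clear floor between. Lowering next.

```bash

python3 -m pendant '[[0,0,0.054,0,0,0,0.63],[0,0,0.054,0,0,0,0.63],[0,0,0.054,0,0,0,0.63]]'
python3 - <<'E'
from h import *
plan((-125,11,2.5,0),(-113,11,2.5,0),(-52,0,2.5,0),(-15.5,0,2.5,0))
E
```

```text
time_s: 3.15
position: [0.5178, 0.0018, 0.1345]
tcp_rot: [[0.997, -0.072, 0.002], [-0.072, -0.997, -0.0], [0.002, 0.0, -1.0]]
force: [0.5, 0.0, 0.3]
opening: 0.186
grasp_force: 0.0
t 3.15 tray xy [-125.5    7.2] tip h 4.5 open 0.186 F [0.5 0.  0.3]
[0.0027, -0.0192, 0.0099] [0.0001, -0.0006, -0.0003]
[0.0627, -0.0193, 0.01] [0.0001, -0.0006, -0.0003]
[0.3677, 0.0355, 0.0105] [0.0001, -0.0006, -0.0003]
[0.5502, 0.0353, 0.0109] [0.0001, -0.0006, -0.0003]
```

```bash

python3 -m pendant '[[0,-0.018,0.009,0,0,0,0.63],[0.05,-0.018,0.009,0,0,0,0.63],[0.1,-0.015,0.009,0,0,0,0.63],[0.15,-0.007,0.009,0,0,0,0.63],[0.2,0.002,0.009,0,0,0,0.63],[0.25,0.011,0.009,0,0,0,0.63],[0.3,0.02,0.009,0,0,0,0.63],[0.3,0.02,0.009,0,0,0,0.63]]'
python3 - <<'E'
from h import *
plan((-52,0,2.5,0),(-15.5,0,2.5,0))
for c in('top','scene'):
    p,d=snap(c,c+'3'); print(c,[(a,tray(w)) for a,w in coppers(c,p)])
    for r in look_for('blank_a',c)[:4]:
        e=r['extent'];print(r['conf'],tray(onplane(c,(e[0]+e[2])/2,(e[1]+e[3])/2,.065)))
p=cv2.imread('pics/top3.png')[120:230,240:395];q=cv2.imread('pics/scene3.png')[165:310,255:425]
cv2.imwrite('pics/v3.png',np.vstack([cv2.resize(p,(380,270),interpolation=3),cv2.resize(q,(380,324),interpolation=3)]))
E
```

```text
time_s: 3.95
position: [0.5792, -0.0065, 0.1318]
tcp_rot: [[0.997, -0.072, 0.003], [-0.072, -0.997, -0.001], [0.003, 0.0, -1.0]]
force: [0.2, 0.2, -0.1]
opening: 0.184
grasp_force: 0.0
t 3.95 tray xy [-63.7   3.2] tip h 1.8 open 0.184 F [ 0.2  0.2 -0.1]
[0.0584, 0.0161, -0.0035] [0.0001, -0.001, -0.0001]
[0.2409, 0.016, -0.0029] [0.0001, -0.001, -0.0001]
top []
scene [(56, array([-30.4, 110. ])), (53, array([-77.4, -82.8]))]
0.65 [-72.1 -83.4]
0.41 [-36.2   1.9]
```

View pics/v3.png

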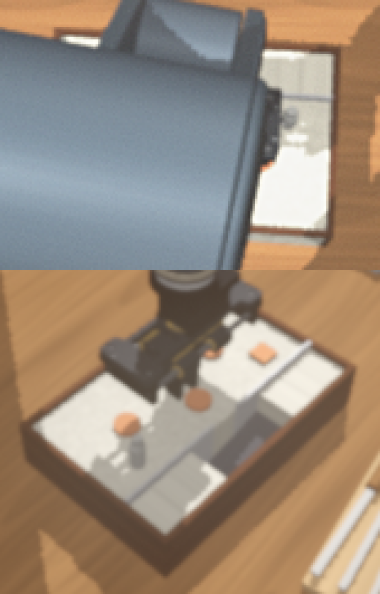

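The scene view shows blank b at (198,400), cradled ahead of the fingers and lined up with the gap. The others have not moved. Pushing on through.

```bash

python3 -m pendant '[[0.03,0.006,-0.003,0,0,0,0.63],[0.06,0.013,-0.003,0,0,0,0.63],[0.1,0.016,-0.003,0,0,0,0.63],[0.14,0.016,-0.003,0,0,0,0.63],[0.17,0.016,-0.003,0,0,0,0.63],[0.2,0.016,-0.003,0,0,0,0.63],[0.22,0.016,-0.003,0,0,0,0.63],[0.235,0.016,-0.003,0,0,0,0.63]]'
python3 -m pendant '[[0,0,0,0,0,0,0.63],[0,0,0,0,0,0,0.63]]'
python3 - <<'E'
from h import *
plan((-15.5,0,2.5,0))
p,d=snap('scene','scene4'); print([(a,tray(w)) for a,w in coppers('scene',p)])
a=p[165:310,255:425,::-1];cv2.imwrite('pics/scene4c.png',cv2.resize(a,None,fx=4,fy=4,interpolation=cv2.INTER_CUBIC))
E
```

```text
time_s: 4.95
position: [0.624, -0.0123, 0.1322]
tcp_rot: [[0.997, -0.071, -0.0], [-0.071, -0.997, 0.0], [-0.0, -0.0, -1.0]]
force: [0.3, -0.1, 0.7]
opening: 0.185
grasp_force: 0.3
time_s: 5.15
position: [0.6236, -0.0123, 0.1322]
tcp_rot: [[0.997, -0.071, -0.0], [-0.071, -0.997, 0.0], [-0.0, -0.0, -1.0]]
force: [-0.4, 0.4, -0.3]
opening: 0.185
grasp_force: 0.0
t 5.15 tray xy [-19.    0.6] tip h 2.2 open 0.185 F [-0.4  0.4 -0.3]
[0.0175, 0.0032, -0.0015] [-0.0, 0.0, 0.0001]
[(81, array([-72.9, -83.2]))]
```

View pics/scene4c.png

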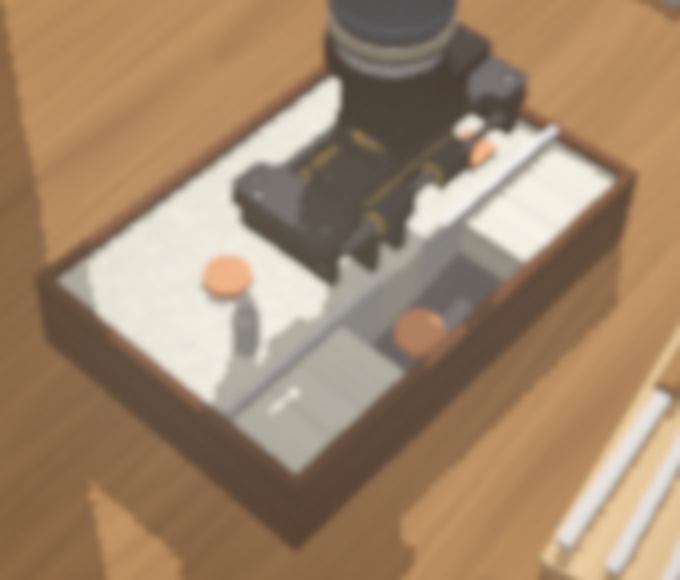

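Blank b lies in the slot at crop (420,333), and blank c and the square have not moved. Now blank a: lift and go behind it.

```bash

python3 -m pendant '[[-0.03,0,-0.1,0,0,0,0.63],[-0.06,0,-0.25,0,0,0,0.63],[-0.06,0,-0.25,0,0,0,0.63]]'
python3 -c "
from h import *
print(readout.read_state()['joint_positions'])
plan((-101,105.7,50,-60),(-101,105.7,2.5,-60))"
```

```text
time_s: 5.5
position: [0.613, -0.0117, 0.1858]
tcp_rot: [[0.997, -0.071, 0.006], [-0.071, -0.997, -0.001], [0.006, 0.001, -1.0]]
force: [1.3, -0.2, 0.3]
opening: 0.18
grasp_force: 0.0
[-1.15242669e+01  3.68404833e+01  8.93225532e+01  4.17620599e-03
  5.34729006e+01  8.25627849e+01]
t 5.5 tray xy [-29.6   0.5] tip h 55.8 open 0.18 F [ 1.3 -0.2  0.3]
[-0.357, -0.5261, 0.0262] [-0.0008, -0.0019, 0.3334]
[-0.3585, -0.5263, 0.2637] [-0.0008, -0.0019, 0.3334]
```

```bash

python3 -m pendant '[[-0.2,-0.3,0,0,0,0.25,0.63],[-0.395,-0.5,0,0,0,0.25,0.63],[-0.395,-0.5,0,0,0,0.25,0.63],[-0.395,-0.5,0,0,0,0.25,0.63],[-0.395,-0.5,0,0,0,0.25,0.63],[-0.395,-0.5,0,0,0,0.25,0.63],[-0.395,-0.5,0,0,0,0.25,0.63],[-0.395,-0.5,0,0,0,0.25,0.63]]'
python3 -c "
from h import *
print(readout.read_state()['joint_positions'][5])
plan((-108.5,100,20,-45),(-108.5,100,2.5,-45))"
```

```text
time_s: 6.3
position: [0.5399, 0.0938, 0.1819]
tcp_rot: [[0.655, -0.755, -0.001], [-0.755, -0.655, 0.0], [-0.0, 0.0, -1.0]]
force: [-0.1, 0.4, -0.7]
opening: 0.186
grasp_force: 0.0
137.2202017812308
t 6.3 tray xy [-110.1  100.5] tip h 51.9 open 0.186 F [-0.1  0.4 -0.7]
[0.0076, -0.0038, 0.1597] [0.0001, 0.0001, 0.0003]
[0.0076, -0.0038, 0.2472] [0.0001, 0.0001, 0.0003]
```

```bash

python3 -m pendant '[[0.007,-0.004,0.15,0,0,0,0.63],[0.007,-0.004,0.225,0,0,0,0.63],[0.007,-0.004,0.247,0,0,0,0.63],[0.007,-0.004,0.247,0,0,0,0.63],[0.007,-0.004,0.247,0,0,0,0.63]]'
python3 - <<'E'
from h import *
plan((-99.5,91,2.5,-45),(-56.5,16.5,2.5,-45))
p,d=snap('scene','scene5'); print([(a,tray(w)) for a,w in coppers('scene',p)])
E
```

```text
time_s: 6.8
position: [0.542, 0.0933, 0.1333]
tcp_rot: [[0.655, -0.756, 0.001], [-0.756, -0.655, -0.0], [0.001, -0.001, -1.0]]
force: [-0.3, 0.4, 0.4]
opening: 0.187
grasp_force: 0.0
t 6.8 tray xy [-107.9  100.1] tip h 3.3 open 0.187 F [-0.3  0.4  0.4]
[0.062, 0.0025, 0.0041] [-0.0002, -0.0002, 0.0001]
[0.4774, 0.114, 0.0043] [-0.0002, -0.0002, 0.0001]
[(90, array([-73.7, -82.1])), (51, array([ 49.3, -33.6]))]
```

```bash

python3 -m pendant '[[0.04,0.002,0.003,0,0,0,0.63],[0.07,0.004,0.003,0,0,0,0.63],[0.12,0.018,0.003,0,0,0,0.63],[0.17,0.032,0.003,0,0,0,0.63],[0.22,0.045,0.003,0,0,0,0.63],[0.27,0.058,0.003,0,0,0,0.63],[0.32,0.072,0.003,0,0,0,0.63],[0.36,0.083,0.003,0,0,0,0.63]]'
python3 - <<'E'
from h import *
plan((-56.5,16.5,2.5,-45))
p,d=snap('scene','scene6'); print([(a,tray(w)) for a,w in coppers('scene',p)])
for r in look_for('blank_a','scene')[:5]:
    e=r['extent'];print(r['conf'],np.round(e),tray(onplane('scene',(e[0]+e[2])/2,(e[1]+e[3])/2,.065)))
E
```

```text
time_s: 7.65
position: [0.5767, 0.0269, 0.1322]
tcp_rot: [[0.654, -0.756, 0.0], [-0.756, -0.654, -0.0], [0.0, -0.0, -1.0]]
force: [0.3, 0.2, 0.7]
opening: 0.184
grasp_force: 0.5
t 7.65 tray xy [-68.6  36.4] tip h 2.2 open 0.184 F [0.3 0.2 0.7]
[0.1133, 0.0276, -0.0013] [-0.0, -0.0, -0.0002]
[(61, array([-30.5, 110.8])), (39, array([-58. ,  15.4])), (43, array([-68.6, -78.9]))]
0.66 [353. 240. 365. 254.] [ 41.7 -33.6]
0.54 [306. 230. 319. 241.] [-66.9 -84.1]
0.48 [336. 211. 351. 223.] [-52.5  16.6]
```

```bash

python3 -m pendant '[[0.04,0.01,-0.001,0,0,0,0.63],[0.08,0.02,-0.001,0,0,0,0.63],[0.11,0.027,-0.001,0,0,0,0.63],[0.11,0.027,-0.001,0,0,0,0.63],[0.04,0.027,-0.001,0,0,0,0.63],[0,0.027,-0.15,0,0,0,0.63],[-0.1,0.027,-0.25,0,0,0,0.63],[-0.1,0.027,-0.25,0,0,0,0.63]]'
python3 - <<'E'
from h import *
plan((-82,0,45,0),(-82,0,2.5,0))
p,d=snap('scene','scene7'); print([(a,tray(w)) for a,w in coppers('scene',p)])
for r in look_for('blank_a','scene')[:5]:
    e=r['extent'];print(r['conf'],np.round(e),tray(onplane('scene',(e[0]+e[2])/2,(e[1]+e[3])/2,.065)))
E
```

```text
time_s: 8.55
position: [0.5573, 0.042, 0.1843]
tcp_rot: [[0.657, -0.754, 0.001], [-0.754, -0.657, 0.001], [0.0, -0.001, -1.0]]
force: [-0.1, -0.5, -0.1]
opening: 0.185
grasp_force: 0.0
t 8.55 tray xy [-89.   50.1] tip h 54.3 open 0.185 F [-0.1 -0.5 -0.1]
[0.2013, 0.1531, 0.0466] [-0.0003, -0.0002, -0.2492]
[0.2013, 0.1533, 0.2591] [-0.0003, -0.0002, -0.2492]
[(55, array([-30.6, 110. ])), (47, array([-77.5, -78.9]))]
0.56 [305. 226. 318. 241.] [-73.2 -82.6]
0.52 [356. 240. 366. 257.] [ 48. -33.]
0.41 [336. 219. 347. 228.] [-40.2  -5.3]
```

```bash

python3 -m pendant '[[0.1,0.08,0,0,0,-0.249,0.63],[0.18,0.153,0,0,0,-0.249,0.63],[0.18,0.153,0,0,0,-0.249,0.63],[0.18,0.153,0,0,0,-0.249,0.63],[0.18,0.153,0.03,0,0,-0.249,0.63],[0.18,0.153,0.1,0,0,-0.249,0.63],[0.18,0.153,0.17,0,0,-0.249,0.63],[0.18,0.153,0.17,0,0,-0.249,0.63]]'
python3 - <<'E'
from h import *
plan((-82,0,2.5,0),(-77,0,2.5,0))
p,d=snap('scene','scene8'); print([(a,tray(w)) for a,w in coppers('scene',p)])
for r in look_for('blank_a','scene')[:5]:
    e=r['extent'];print(r['conf'],np.round(e),tray(onplane('scene',(e[0]+e[2])/2,(e[1]+e[3])/2,.065)))
a=p[165:310,255:425,::-1];cv2.imwrite('pics/scene8c.png',cv2.resize(a,None,fx=4,fy=4,interpolation=cv2.INTER_CUBIC))
E
```

```text
time_s: 9.45
position: [0.5579, -0.0076, 0.1456]
tcp_rot: [[0.997, -0.075, -0.006], [-0.075, -0.997, 0.001], [-0.006, -0.001, -1.0]]
force: [-0.8, -0.7, -0.4]
opening: 0.182
grasp_force: 0.0
t 9.45 tray xy [-84.8   0.6] tip h 15.6 open 0.182 F [-0.8 -0.7 -0.4]
[0.0146, 0.0032, 0.0652] [-0.0002, 0.0018, -0.0011]
[0.0396, 0.0031, 0.0651] [-0.0002, 0.0018, -0.0011]
[(55, array([-30.6, 110. ])), (70, array([ 47.4, -35.2]))]
0.54 [353. 239. 367. 254.] [ 41.5 -29.8]
```

View pics/scene8c.png

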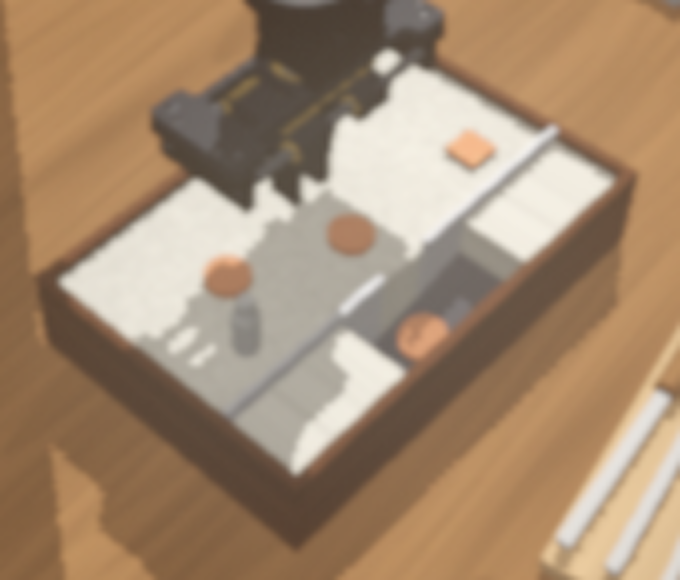

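Blank a is at crop (351,234). The gap is visible between the fence ends at about (385,278) and (425,243), blank b is in the slot at (423,338), and everything else is in place.

```bash

python3 - <<'E'
from h import *
s=lambda x,y,z:tray(onplane('scene',255+(x+.5)/4-.5,165+(y+.5)/4-.5,z))
print(s(351,233,.065),s(385,277,.072),s(425,243,.072))
E
```

```text
[-40.2  -1.5] [  3.1 -19.2] [ 3.6 19.5]
```

```bash

python3 -m pendant '[[0.005,0.003,0.03,0,0,0,0.63],[0.005,0.003,0.055,0,0,0,0.63],[0.005,0.003,0.055,0,0,0,0.63]]'
python3 -c "
from h import *
plan((-64,0,2.5,0),(-16,0,2.5,0))"
```

```text
time_s: 9.85
position: [0.5602, -0.0083, 0.1368]
tcp_rot: [[0.997, -0.075, -0.001], [-0.075, -0.997, 0.0], [-0.001, -0.0, -1.0]]
force: [0.1, 0.1, -0.0]
opening: 0.183
grasp_force: 0.0
t 9.85 tray xy [-82.6   0.1] tip h 6.8 open 0.183 F [ 0.1  0.1 -0. ]
[0.0928, 0.0003, 0.0212] [-0.0, 0.0003, -0.001]
[0.3328, -0.0005, 0.021] [-0.0, 0.0003, -0.001]
```

```bash

python3 -m pendant '[[0,0,0.02,0,0,0,0.63],[0.04,0,0.02,0,0,0,0.63],[0.08,0,0.02,0,0,0,0.63],[0.12,0,0.02,0,0,0,0.63],[0.16,0,0.02,0,0,0,0.63],[0.2,0,0.02,0,0,0,0.63],[0.24,0,0.02,0,0,0,0.63],[0.27,0,0.02,0,0,0,0.63]]'
python3 -m pendant '[[0.02,0,0,0,0,0,0.63],[0.04,0,0,0,0,0,0.63],[0.06,0,0,0,0,0,0.63],[0.06,0,0,0,0,0,0.63],[0.06,0,0,0,0,0,0.63]]'
python3 - <<'E'
from h import *
plan((-15.5,0,2.5,0))
p,d=snap('scene','scene9'); print([(a,tray(w)) for a,w in coppers('scene',p)])
for r in look_for('blank_a','scene')[:5]:
    e=r['extent'];print(r['conf'],np.round(e),tray(onplane('scene',(e[0]+e[2])/2,(e[1]+e[3])/2,.065)))
a=p[165:310,255:425,::-1];cv2.imwrite('pics/scene9c.png',cv2.resize(a,None,fx=4,fy=4,interpolation=cv2.INTER_CUBIC))
E
```

```text
time_s: 10.65
position: [0.6152, -0.0124, 0.1333]
tcp_rot: [[0.997, -0.075, 0.0], [-0.075, -0.997, -0.0], [0.0, 0.0, -1.0]]
force: [0.1, 0.5, 0.1]
opening: 0.182
grasp_force: 0.3
time_s: 11.15
position: [0.6263, -0.0132, 0.1332]
tcp_rot: [[0.997, -0.075, 0.0], [-0.075, -0.997, -0.0], [0.0, 0.0, -1.0]]
force: [-0.4, 0.2, -0.1]
opening: 0.184
grasp_force: 0.0
t 11.15 tray xy [-16.2  -0.1] tip h 3.2 open 0.184 F [-0.4  0.2 -0.1]
[0.0034, -0.0005, 0.0037] [0.0, -0.0001, -0.001]
[(81, array([-72.9, -83.2]))]
0.62 [305. 228. 318. 239.] [-72.7 -82.4]
0.51 [350. 243. 362. 254.] [ 37.1 -41.3]
```

View pics/scene9c.png

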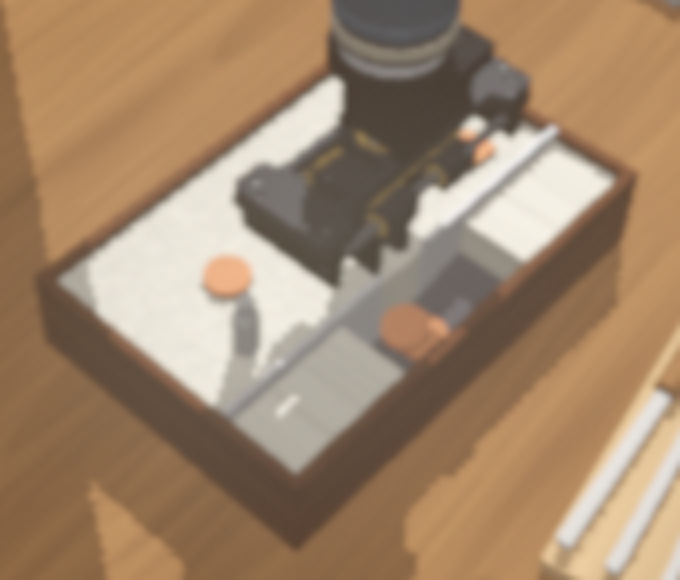

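Both blanks are now in the slot, around crop (415,330). Blank c, at (228,276), has not moved. Lift and go behind c.

```bash

python3 -m pendant '[[-0.04,0,-0.1,0,0,0,0.63],[-0.1,0,-0.3,0,0,0,0.63],[-0.2,0.1,-0.31,0,0,0,0.63],[-0.3,0.2,-0.31,0,0,0,0.63],[-0.3,0.2,-0.31,0,0,0,0.63]]'
python3 -c "
from h import *
plan((-97,-110,60,50),(-97,-110,2.5,50))"
```

```text
time_s: 11.75
position: [0.5605, -0.0498, 0.1955]
tcp_rot: [[0.997, -0.077, -0.003], [-0.077, -0.997, 0.0], [-0.003, 0.0, -1.0]]
force: [-0.7, 0.6, -0.2]
opening: 0.182
grasp_force: 0.0
t 11.75 tray xy [-79.2 -41.2] tip h 65.5 open 0.182 F [-0.7  0.6 -0.2]
[-0.0871, 0.3443, 0.028] [-0.0004, 0.0009, -0.2794]
[-0.0862, 0.3443, 0.3155] [-0.0004, 0.0009, -0.2794]
```

```bash

python3 -m pendant '[[-0.09,0.2,0,0,0,-0.279,0.63],[-0.09,0.344,0,0,0,-0.279,0.63],[-0.09,0.344,0,0,0,-0.279,0.63],[-0.09,0.344,0,0,0,-0.279,0.63],[-0.09,0.344,0,0,0,-0.279,0.63],[-0.09,0.344,0,0,0,-0.279,0.63],[-0.09,0.344,0,0,0,-0.279,0.63],[-0.09,0.344,0,0,0,-0.279,0.63]]'
python3 -c "
from h import *
plan((-97,-110,2.5,50))"
```

```text
time_s: 12.55
position: [0.5407, -0.1157, 0.1952]
tcp_rot: [[0.697, 0.717, 0.0], [0.717, -0.697, 0.0], [0.0, 0.0, -1.0]]
force: [-0.5, -0.4, -0.7]
opening: 0.185
grasp_force: 0.0
t 12.55 tray xy [ -94.3 -108.4] tip h 65.2 open 0.185 F [-0.5 -0.4 -0.7]
[-0.0147, -0.0052, 0.3134] [0.0001, -0.0001, -0.0006]
```

```bash

python3 -m pendant '[[-0.015,-0.005,0.1,0,0,0,0.63],[-0.015,-0.005,0.2,0,0,0,0.63],[-0.015,-0.005,0.28,0,0,0,0.63],[-0.015,-0.005,0.313,0,0,0,0.63],[-0.015,-0.005,0.313,0,0,0,0.63],[-0.015,-0.005,0.313,0,0,0,0.63]]'
python3 - <<'E'
from h import *
plan((-89,-100.5,2.5,50),(-55,-18,2.5,50))
E
```

```text
time_s: 13.15
position: [0.5379, -0.1174, 0.133]
tcp_rot: [[0.696, 0.718, 0.001], [0.718, -0.696, -0.0], [0.0, 0.001, -1.0]]
force: [0.2, 0.2, 0.5]
opening: 0.187
grasp_force: 0.0
t 13.15 tray xy [ -96.9 -110.3] tip h 3.0 open 0.187 F [0.2 0.2 0.5]
[0.0631, -0.0013, 0.0028] [0.0002, -0.0001, 0.0001]
[0.4884, -0.1362, 0.0028] [0.0002, -0.0001, 0.0001]
```

```bash

python3 -m pendant '[[0.04,-0.001,0.002,0,0,0,0.63],[0.08,-0.006,0.002,0,0,0,0.63],[0.13,-0.022,0.002,0,0,0,0.63],[0.18,-0.038,0.002,0,0,0,0.63],[0.23,-0.054,0.002,0,0,0,0.63],[0.28,-0.07,0.002,0,0,0,0.63],[0.33,-0.086,0.002,0,0,0,0.63],[0.37,-0.099,0.002,0,0,0,0.63]]'
python3 - <<'E'
from h import *
plan((-55,-18,2.5,50))
for r in (snap('scene','scene10'),look_for('blank_a','scene')[:5])[1]:
    e=r['extent'];print(r['conf'],np.round(e),tray(onplane('scene',(e[0]+e[2])/2,(e[1]+e[3])/2,.065)))
E
```

```text
time_s: 13.95
position: [0.5751, -0.0494, 0.1322]
tcp_rot: [[0.695, 0.719, -0.0], [0.719, -0.695, 0.0], [-0.0, -0.0, -1.0]]
force: [-1.5, 0.1, 1.3]
opening: 0.19
grasp_force: 0.5
t 13.95 tray xy [-64.7 -39.8] tip h 2.2 open 0.19 F [-1.5  0.1  1.3]
[0.1147, -0.0327, -0.0013] [-0.0, 0.0, 0.0005]
0.61 [350. 242. 365. 253.] [ 39.9 -36.5]
```

```bash

python3 -m pendant '[[0.04,-0.011,-0.001,0,0,0,0.63],[0.08,-0.022,-0.001,0,0,0,0.63],[0.11,-0.032,-0.001,0,0,0,0.63],[0.11,-0.032,-0.001,0,0,0,0.63],[0.04,-0.032,-0.001,0,0,0,0.63],[0,-0.032,-0.15,0,0,0,0.63],[-0.1,-0.032,-0.3,0,0,0,0.63],[-0.1,-0.032,-0.3,0,0,0,0.63]]'
python3 - <<'E'
from h import *
plan((-84,0,55,0))
E
```

```text
time_s: 14.85
position: [0.556, -0.0627, 0.1954]
tcp_rot: [[0.697, 0.717, 0.004], [0.717, -0.697, -0.002], [0.001, 0.005, -1.0]]
force: [0.6, -0.6, -0.1]
opening: 0.185
grasp_force: 0.0
t 14.85 tray xy [-82.8 -54.5] tip h 65.4 open 0.185 F [ 0.6 -0.6 -0.1]
[0.2045, -0.1801, 0.0515] [0.0012, -0.0011, 0.2774]
```

```bash

python3 -m pendant '[[0.1,-0.1,0,0,0,0.277,0.63],[0.19,-0.18,0,0,0,0.277,0.63],[0.19,-0.18,0,0,0,0.277,0.63],[0.19,-0.18,0,0,0,0.277,0.63],[0.19,-0.18,0,0,0,0.277,0.63],[0.19,-0.18,0.1,0,0,0.277,0.63],[0.19,-0.18,0.2,0,0,0.277,0.63],[0.19,-0.18,0.2,0,0,0.277,0.63]]'
python3 - <<'E'
from h import *
plan((-84,0,2.5,0))
p,d=snap('scene','scene11')
for r in look_for('blank_a','scene')[:5]:
    e=r['extent'];print(r['conf'],np.round(e),tray(onplane('scene',(e[0]+e[2])/2,(e[1]+e[3])/2,.065)))
a=p[165:310,255:425,::-1];cv2.imwrite('pics/scene11c.png',cv2.resize(a,None,fx=4,fy=4,interpolation=cv2.INTER_CUBIC))
E
```

```text
time_s: 15.65
position: [0.5543, -0.0081, 0.1495]
tcp_rot: [[0.998, -0.069, -0.007], [-0.069, -0.998, 0.001], [-0.007, -0.001, -1.0]]
force: [0.6, -0.1, 0.9]
opening: 0.188
grasp_force: 0.0
t 15.65 tray xy [-88.4  -0.1] tip h 19.5 open 0.188 F [ 0.6 -0.1  0.9]
[0.0224, -0.0005, 0.0849] [-0.0003, 0.0022, 0.0008]
0.42 [337. 218. 350. 231.] [-34.8  -2.7]
```

View pics/scene11c.png

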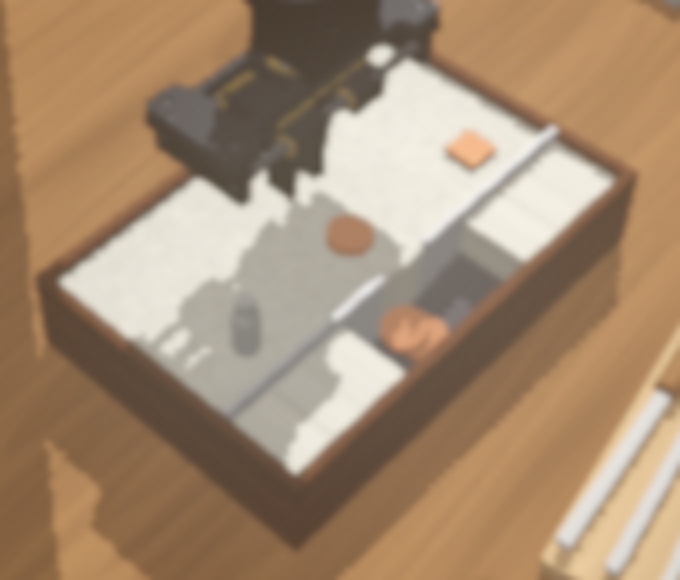

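Blank c at (350,235) is in front of the gap, where a was before its final push. The slot holds two blanks, and the square and punch have not moved.

```bash

python3 -m pendant '[[0,0,0.05,0,0,0,0.63],[0,0,0.085,0,0,0,0.63],[0,0,0.085,0,0,0,0.63],[0,0,0.085,0,0,0,0.63]]'
python3 -c "
from h import *
plan((-64,-0.5,2.5,0),(-16,0,2.5,0))"
```

```text
time_s: 16.15
position: [0.5568, -0.008, 0.1352]
tcp_rot: [[0.998, -0.068, -0.0], [-0.068, -0.998, 0.0], [-0.0, -0.0, -1.0]]
force: [0.3, 0.3, 0.1]
opening: 0.187
grasp_force: 0.0
t 16.15 tray xy [-86.    0.2] tip h 5.2 open 0.187 F [0.3 0.3 0.1]
[0.1099, 0.0038, 0.0134] [-0.0, 0.0001, 0.0011]
[0.3499, 0.0021, 0.0133] [-0.0, 0.0001, 0.0011]
```

```bash

python3 -m pendant '[[0,0.002,0.012,0,0,0,0.63],[0.04,0.002,0.012,0,0,0,0.63],[0.09,0.002,0.012,0,0,0,0.63],[0.13,0.002,0.012,0,0,0,0.63],[0.17,0.002,0.012,0,0,0,0.63],[0.21,0.002,0.012,0,0,0,0.63],[0.25,0.002,0.012,0,0,0,0.63],[0.28,0.002,0.012,0,0,0,0.63]]'
python3 -m pendant '[[0.03,0,0,0,0,0,0.63],[0.055,0,0,0,0,0,0.63],[0.07,0,0,0,0,0,0.63],[0.07,0,0,0,0,0,0.63],[0.07,0,0,0,0,0,0.63]]'
python3 -m pendant '[[-0.04,0,-0.1,0,0,0,0.63],[-0.1,0,-0.3,0,0,0,0.63],[-0.3,0,-0.5,0,0,0,0.63],[-0.5,0,-0.6,0,0,0,0.63],[-0.5,0,-0.6,0,0,0,0.63],[-0.5,0,-0.6,0,0,0,0.63],[-0.5,0,-0.6,0,0,0,0.63]]'
python3 - <<'E'
from h import *
plan()
p,d=snap('scene','scene12');print([(a,tray(w)) for a,w in coppers('scene',p)])
a=p[165:310,255:425,::-1];cv2.imwrite('pics/scene12c.png',cv2.resize(a,None,fx=4,fy=4,interpolation=cv2.INTER_CUBIC))
E
```

```text
time_s: 16.95
position: [0.6135, -0.0123, 0.1328]
tcp_rot: [[0.998, -0.068, 0.0], [-0.068, -0.998, -0.0], [0.0, 0.0, -1.0]]
force: [-1.0, 0.5, 0.5]
opening: 0.182
grasp_force: 0.4
time_s: 17.45
position: [0.6266, -0.0132, 0.1328]
tcp_rot: [[0.998, -0.068, 0.0], [-0.068, -0.998, 0.0], [0.0, -0.0, -1.0]]
force: [0.1, -0.3, -0.1]
opening: 0.186
grasp_force: 0.0
time_s: 18.15
position: [0.5278, -0.0066, 0.2527]
tcp_rot: [[0.998, -0.068, 0.001], [-0.068, -0.998, -0.0], [0.001, 0.0, -1.0]]
force: [0.2, -0.6, -0.2]
opening: 0.189
grasp_force: 0.0
t 18.15 tray xy [-115.    -0.5] tip h 122.7 open 0.189 F [ 0.2 -0.6 -0.2]
[(55, array([-30.6, 110.1])), (69, array([ 45.3, -33. ]))]
```

View pics/scene12c.png

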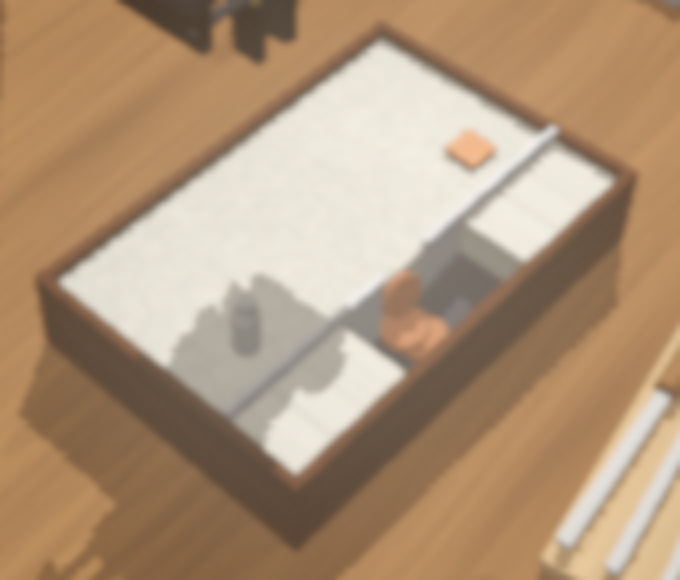

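Blank c appears at (400,293), tilted or on edge in the slot beside the other two. I'll check its height and position by depth.

```bash

python3 -m pendant '[[0,0,0,0,0,0,0.63],[0,0,0,0,0,0,0.63],[0,0,0,0,0,0,0.63],[0,0,0,0,0,0,0.63],[0,0,0,0,0,0,0.63]]' | head -1
python3 - <<'E'
from h import *
p,d=snap('scene','scene13')
for y in range(268,360,8):
  r=[]
  for x in (385,395,405,415,425,440):
    u,v=255+x/4,165+y/4; q=pt('scene',d,u,v); r.append(f"{tray(q)[0]:.0f},{tray(q)[1]:.0f},{q[2]*1000-60:.0f}{'*' if int(p[int(v),int(u),0])-int(p[int(v),int(u),2])>40 else ''}")
  print(y,'  '.join(r))
a=p[165:310,255:425,::-1];cv2.imwrite('pics/scene13c.png',cv2.resize(a,None,fx=4,fy=4,interpolation=cv2.INTER_CUBIC))
print(np.abs(p.astype(int)-cv2.imread('pics/scene12.png')[:,:,::-1])[225:255,340:372].max())
E
```

```text
time_s: 18.7
268 -7,-5,-1  -1,-2,1  -0,7,-6*  -1,19,-17  2,26,-21  2,44,-37
276 -3,-9,-3  2,-5,-2*  6,-1,-2*  8,8,-8*  1,29,-33  8,36,-33
284 1,-14,-3*  6,-10,-2*  7,-1,-10*  8,8,-16*  3,27,-38  10,33,-37
292 4,-17,-6*  7,-11,-8*  9,-3,-15*  10,6,-22*  7,22,-39  13,30,-41
300 5,-18,-11*  8,-12,-15*  9,-3,-22*  11,6,-29*  11,17,-38  17,25,-41
308 7,-20,-17*  9,-13,-21*  11,-4,-28*  14,2,-31*  14,14,-42  22,19,-39
316 2,-12,-36*  11,-14,-27*  12,-5,-34*  18,-2,-32*  25,-1,-27*  26,15,-40
324 7,-19,-34*  11,-13,-36*  16,-10,-34*  22,-8,-31*  27,-3,-31*  32,7,-36*
332 10,-22,-36*  15,-18,-37*  21,-16,-32*  26,-12,-32*  30,-7,-32*  36,2,-37*
340 15,-28,-35*  19,-23,-36*  24,-20,-35*  30,-17,-32*  32,-8,-39*  59,-32,9*
348 13,-25,-49  20,-24,-42*  26,-21,-40*  30,-16,-42*  34,-11,-42*  62,-37,8*
356 16,-29,-49  22,-26,-47  26,-20,-49  33,-19,-45*  60,-47,8*  65,-39,4*
15
```

Depth readings put blank c wholly inside the slot. It stands on edge at tray x ≈ 2–12 mm, 2 to 34 mm below the tray floor, and has not moved for 0.5 s. The other two lie at the bottom, and the square and punch have not moved.

```bash
python3 -c "
from rig import bot
print(bot.hand_in())"
```

```text
the job is handed in; nothing more can be done
None
```

I pushed all three round blanks through the gap one at a time and handed the job in at about 19 s; two ended lying at the bottom of the slot and the third on edge against its wall, wholly below the tray floor, with the square blank and punch unmoved in the pictures and the other bench items never approached.

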